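# Fit the water-filter cartridge and tug-test it

## Task

Take the water-filter cartridge out of its stand, press it down into the seat of the water filter until it clicks fully home, pressing no harder than about 20 newtons. Then check that it is held: with your grip on its tab, pull straight up at 12 newtons (anything from 9 to 15 will do, never 20) and keep that pull for a second. Ease off, let go with the cartridge still clipped in and upright, and leave the other things on the worktop alone.

Things in the scene. Friction and masses are not known exactly. Their poses are not given: they have to be found in the camera images.
- filter_base: round white worktop water filter, fixed: foot 124 mm across and 44 mm high, origin at the centre of its underside, z up. At its back (+x of its own frame) a block (to x = 90 mm) with a thin steel spout that rises to 85 mm above the worktop, 69 to 117 mm from the centre. In the middle of its top is the grey seat.
- seat_top (a point): centre of the flat top face of the grey seat ring (58 mm across, bore 26.8 mm, 20 mm deep), 56 mm above the worktop when unloaded, axes as the filter's. Three sprung steel balls 8.7 mm down in the bore clip behind the cartridge's bulb.
- seat (a joint): height of the rubber-mounted seat in m: 0 unloaded, positive up. It gives a little, like a stiff spring, under 3 mm for any force allowed here, so that force can be judged far better from the force on the tool than from this reading. The clip snaps in at a push of about 8 to 15 N and holds the test pull but not much over 20 N.
- cartridge: white filter cartridge, 0.16 kg, starts upright in the stand; origin on its axis 24 mm below its shoulder, z up. Round body 46 mm across from z = 24 to 61 mm, finger tab on it to z = 90 mm. Stem below: 17 mm neck, then a 24 mm wide bulb ending in a cone with a 12 mm tip; the tip lies 0 to 7 mm below the origin (the stem's length differs each time). It may be fitted at any angle about the vertical.
- shoulder (a point): middle of the flat shoulder under the cartridge's round body, 24 mm above its origin. Pressed home, the shoulder rests on the seat's top face. The clipped cartridge has end play: it can be lifted freely by 0 to 7.5 mm (more with a longer stem) before the clip takes the pull, and sinks back by its weight.
- stand: grey round plastic stand, fixed, 72 mm across, 34 mm high, with a 33 mm hole right through; origin at the centre of its underside. The cartridge's shoulder rests on its top.
- jam_jar: small jam jar with black lid, 56 mm across, 76 mm high, origin at the centre of its underside; leave it alone
- timer: round kitchen timer, red top, 63 mm across, 41 mm high, origin at the centre of its underside; leave it alone
- lemon: lemon, 72 x 57 x 58 mm, origin at the centre of its underside; leave it alone
- tab_top (a point): middle of the top edge of the cartridge's upright finger tab, 90 mm above the cartridge's origin. The tab is 36 mm long along the cartridge's x, 14 mm thick along its y and 29 mm high: grip it across the 14 mm.
Things that resemble listed ones, but are neither listed nor needed, are in the scene too. Of the things shaped like the cartridge, the white one is meant.

How it is judged:
On the way, in this order (a step that is already met when the one before it is completed fails the run):
1. the cartridge is pressed home in the seat: shoulder on the seat's face within 2.5 mm, centred within 3 mm, upright, the seat not above its unloaded height (z of shoulder in the frame of seat_top below 0.0025 m and horizontal distance between shoulder and seat_top below 0.003 m and angle between cartridge's own z axis and vertical below 0.1 rad and value of joint seat below 0 m), for 0.1 s.
2. gripped by the fingers and still clipped in, the cartridge is pulled up with 9 to 15 N (the seat rises 0.55 to 1.25 mm), for 0.5 s (value of joint seat between 0.00055 and 0.00125 m and contact force between the fingers and cartridge above 0.5 N and z of shoulder in the frame of seat_top below 0.0095 m), for 0.5 s.
At the end, for the whole second after the job is handed in: The cartridge is clipped in the seat, shoulder within 2.5 mm of the seat's face and 3 mm of its centre, upright within 0.1 rad, at rest and let go, the seat back at its unloaded height (-1 to +0.4 mm) (z of shoulder in the frame of seat_top below 0.0025 m and horizontal distance between shoulder and seat_top below 0.003 m and angle between cartridge's own z axis and vertical below 0.1 rad and value of joint seat between -0.001 and 0.0004 m and linear speed of cartridge below 0.01 m/s); the robot touches nothing.
It fails at once if the seat is pressed with more than 25 N (sinks more than 2.15 mm) (value of joint seat below -0.00215 m).
It fails at once if the seat is pulled with more than 20 N (rises more than 1.7 mm) (value of joint seat above 0.0017 m).
It fails at once if jam jar, timer or lemon moved more than 20 mm (distance of any of jam_jar, timer, lemon from where it was at the start of the episode above 0.02 m).
It also fails if it takes over 72 s, if anything falls off the work surface, if the arm or the gripper's body presses on something with over 40 N, if the wrist force passes 120 N, or if a joint passes its speed limit or range.

## Robot

A 7-joint arm with a two-finger parallel gripper is mounted at the origin on a cart in front of the work surface, level with it; the furniture and walls round the work are solid. World frame = base frame: x ahead of the robot, y to its left, z up, the work surface at z = 0. Lengths are in m, angles in rad, forces in N, time in s.
With the tool pointing down it reaches from about 0.35 to 0.9 m from the base axis. Payload 8.1 kg.
Tool frame: the origin (TCP) lies midway between the tips of the shut fingers; the grasp point (between the pads) lies 19 mm behind it; z points along the fingers, y is the line along which they close (so a half turn about z gives the same grasp; the last joint's range is limited). The gripper opens to 92 mm and grips with 3 to 60 N. Pads are 19 mm wide; open, the fingers measure 130 mm over their backs; the gripper's body (75 mm by 190 mm) begins 47 mm behind the grasp point.
Start: joints at [-1.254, 0.434, 0.025, 1.573, -0.012, 1.134, -0.075], TCP at [0.255, 0.571, 0.227] pointing down, gripper open.
Joint ranges: [-2.62, 2.62], [-0.44, 2.09], [-1.27, 1.32], [0.08, 2.57], [-1.32, 4.46], [0.12, 2], [-2.74, 2.74]. Speed limits (rad/s): [2.22, 2.22, 3.01, 3.01, 3.14, 3.14, 3.14].

## Interface

Orientations are given as a rotation vector (axis times angle).
In Python, from cell import arm gives the robot as it stands.
- The arm moves only by the tool carry_out, never from a script. Its arguments are lists of equal length, an entry for each row: "claw": the finger opening in cm, from 0 to 9.18; "delta_pos": the shift along the tool's x, y, z in cm, a list of three; "angular": the turn, a rotation vector about the tool's x, y, z in rad, a list of three. In form: {"claw": [claw, ...], "delta_pos": [[dx, dy, dz], ...], "angular": [[ax, ay, az], ...]}. A call has 1 to 20 rows; each row shifts and turns the commanded pose from where the row before left it, along the tool's axes as they then stand; what a row does not reach is not made up. A row lasts 1/10 s, in which the tool goes at most 50 mm and 8.59 degrees, less where a joint would pass 70% of its speed; a pose out of reach is approached as far as the arm can. A call with a gripper value outside its range is refused whole. The fingers move at their own pace and stop on an object; "force" is the grip in N (left out, the last holds). Time passes only in rows, so rows that do not move let the fingers close. It gives the time, the measured TCP pose, the force, the opening and the grip force at its end, in the units of the state.
- arm.observe(): the state, without advancing time (a new reading comes with each control period).
- arm.get_image(name): name is "side" or "top" or "wrist"; returns a dict with "frame" (480x640x3 uint8, red, green, blue), "mtx" (3x3 intrinsics, pixels), "dist" ([k1, k2, p1, p2, k3] as OpenCV has them; the pictures are not rectified), "T" (4x4, takes a point from camera to world coordinates). Camera axes: x right, y down, z forward; pixel columns grow to the right and rows downward; lengths in m; the calibration is good to about 2 mm. A picture is of the moment at which its call begins. There is no depth.
- arm.sign_off(): hands the job in; it is judged then, once.
Trained networks look in a picture, given as the dict that the camera call returned (one of the last four; its "shot" number tells which), for a name from the list of things; names that differ only in an ending like _2 or _b are one class to them, and where a whole thing is asked for, a point or a joint stands for the part that bears it (a point fixed in the world has none). Each returns a list of dicts, best first, with "conf" (0 to 1); they miss things now and then, are a little off and sometimes report something else, mostly with a low value. They report only what shows in the picture. A call takes as long as a camera call. They do not tell look-alikes from the thing itself.
- arm.look_for(label, picture): "centre" ([column, row] as shares, 0 to 1, of the picture: columns of its width, rows of its height, amid what is visible of it).
- arm.trace(label, picture): "region" (480x640 bool, what is visible of it) and "centre" ([column, row] as shares, 0 to 1, of the picture: columns of its width, rows of its height, amid what is visible of it).
- arm.place_of(label, picture): "centre" ([column, row] as shares, 0 to 1, of the picture: columns of its width, rows of its height: a listed point, or the origin of a listed thing).
The state is a dict: "clock": time; "joints": joint angles; "dq": joint speeds; "joint_efforts": joint torques, N m; "position": TCP position; "ee_rot": TCP orientation; "force": force on the tool from outside, world axes, zero at the start; "ft_torque": the same for the moment, N m; "width": opening from 0.0 (shut) to 1.0 (fully open); "gripper_force": force on a finger pad.
Only numpy, scipy, OpenCV 4.12 (cv2) and the standard library are available. Lean on these libraries where they do the work, as an engineer would, in place of code of your own. Each camera call takes 0.05 s, during which the arm holds its last target. There are 200 camera calls.

## Working session

There is one attempt and no reset: what is moved stays moved. The work goes in short steps, Python scripts to look and compute and a tool call to move; the robot and the scene stay as the last step left them, time stands still between calls to the robot, and variables do not carry over. Pictures are saved under pics/ and viewed, at most 10 in all, crops included, and the job is handed in when it is done.

Besides the shell and the picture viewer there is one more tool, called after ">>>" by a JSON object that holds its "api" and its "payload", one argument or row to a line. carry_out: Moves the arm, as the interface text tells. Its arguments: {"type":"object","properties":{"claw":{"type":"array","items":{"type":"number"}},"delta_pos":{"type":"array","items":{"type":"array","items":{"type":"number"}}},"angular":{"type":"array","items":{"type":"array","items":{"type":"number"}}},"force":{"type":"number"}},"required":["claw","delta_pos","angular"]}

```bash
mkdir -p pics
cat > h.py <<'E'
import numpy as np, cv2
from cell import arm
def ray(p,c):
    uv=np.array(c,float)*[640,480]
    n=cv2.undistortPoints(uv.reshape(1,1,2),p["mtx"],p["dist"]).ravel()
    T=np.array(p["T"]); return T[:3,3],T[:3,:3]@np.array([n[0],n[1],1.])
def atz(p,c,z):
    o,d=ray(p,c); return o+d*(z-o[2])/d[2]
def tri(rs):
    A=np.zeros((3,3));b=np.zeros(3)
    for o,d in rs:
        d=d/np.linalg.norm(d);M=np.eye(3)-np.outer(d,d);A+=M;b+=M@o
    x=np.linalg.solve(A,b); return x,[np.linalg.norm(np.cross(x-o,d/np.linalg.norm(d))) for o,d in rs]
def proj(p,X):
    T=np.linalg.inv(p["T"]);r,_=cv2.Rodrigues(T[:3,:3])
    return cv2.projectPoints(np.array(X,float).reshape(-1,1,3),r,T[:3,3],np.array(p["mtx"]),np.array(p["dist"]))[0].reshape(-1,2)
E
python3 - <<'E'
from h import *
s=arm.observe();print({k:np.round(v,3) for k,v in s.items()})
ps={n:arm.get_image(n) for n in("side","top")}
for n,p in ps.items():
    cv2.imwrite(f"pics/{n}0.png",p["frame"][:,:,::-1]); print(n,np.round(p["T"],3).tolist())
    for l,z in [("seat_top",.056),("tab_top",.1),("shoulder",.034),("stand",0),("cartridge",.01),("filter_base",0),("jam_jar",0),("timer",0),("lemon",0)]:
        for r in arm.place_of(l,p)[:4]:
            c=r["centre"];print(n,l,round(r["conf"],2),np.round(np.array(c)*[640,480]),np.round(atz(p,c,z),3))
E
```

```text
{'clock': np.float64(0.0), 'joints': array([-1.254,  0.435,  0.025,  1.574, -0.012,  1.134, -0.075]), 'dq': array([-0.   ,  0.   ,  0.002, -0.   ,  0.001, -0.001,  0.   ]), 'joint_efforts': array([ 1.0000e-03, -6.6785e+01,  9.8600e-01, -3.1447e+01, -6.0000e-02,
        4.3000e-02,  0.0000e+00]), 'position': array([0.255, 0.57 , 0.226]), 'ee_rot': array([-6.550e-01, -3.072e+00,  2.000e-03]), 'force': array([0.699, 0.492, 0.398]), 'ft_torque': array([0.01 , 0.033, 0.015]), 'gripper_force': np.float64(0.0), 'width': np.float64(0.999)}
side [[0.485, -0.744, 0.46, 0.098], [-0.874, -0.408, 0.262, -0.275], [-0.007, -0.529, -0.848, 0.943], [0.0, 0.0, 0.0, 1.0]]
side seat_top 0.92 [353. 310.] [ 0.47  -0.15   0.056]
side tab_top 0.95 [283. 234.] [0.532 0.042 0.1  ]
side tab_top 0.72 [257. 200.] [0.578 0.133 0.1  ]
side tab_top 0.7 [228. 232.] [0.482 0.143 0.1  ]
side tab_top 0.64 [161. 233.] [0.414 0.26  0.1  ]
side shoulder 0.84 [258. 221.] [0.567 0.133 0.034]
side shoulder 0.84 [281. 247.] [0.534 0.052 0.034]
side shoulder 0.68 [229. 252.] [0.47  0.144 0.034]
side shoulder 0.68 [204. 222.] [
[... 1052 characters left out ...]
4]
top shoulder 0.76 [262. 285.] [0.476 0.137 0.034]
top shoulder 0.71 [216. 271.] [0.508 0.234 0.034]
top shoulder 0.65 [305. 255.] [0.539 0.047 0.034]
top stand 0.87 [262. 290.] [0.471 0.141 0.   ]
top stand 0.58 [263. 290.] [0.471 0.139 0.   ]
top cartridge 0.97 [261. 290.] [0.47 0.14 0.01]
top cartridge 0.96 [267. 244.] [0.568 0.131 0.01 ]
top cartridge 0.91 [216. 274.] [0.505 0.239 0.01 ]
top cartridge 0.85 [204. 315.] [0.417 0.262 0.01 ]
top filter_base 0.9 [400. 291.] [ 0.467 -0.156  0.   ]
top jam_jar 0.91 [298. 205.] [0.658 0.063 0.   ]
top jam_jar 0.34 [399. 292.] [ 0.464 -0.153  0.   ]
top timer 0.97 [216. 201.] [0.669 0.247 0.   ]
top lemon 0.93 [442. 220.] [ 0.621 -0.254  0.   ]
```

View pics/side0.png

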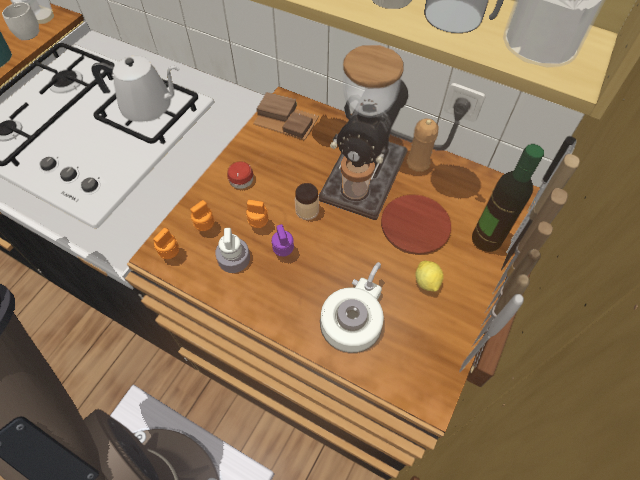

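View pics/top0.png

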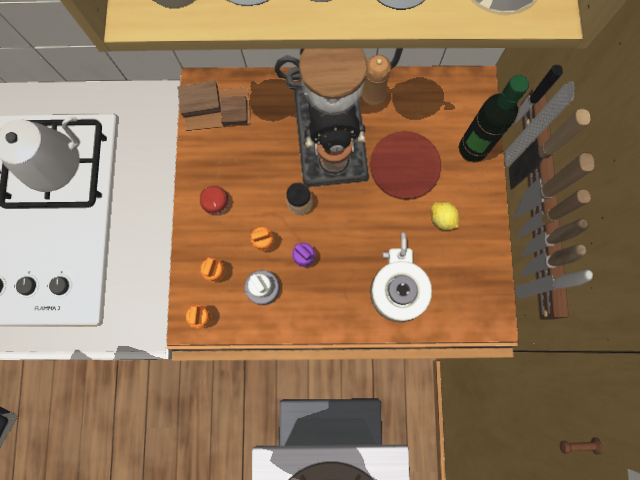

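The white cartridge stands at top-view pixel (261,287), about (0.471, 0.141), with its tab running roughly from (250,294) to (271,280). The filter seat is at (403,291), about (0.466, -0.153). The purple and orange cartridges are look-alikes. I'll move above the white one, turn, and refine with the wrist camera.

>>> {"api": "carry_out", "payload": {
  "claw": [9,9,9,9,9,9,9,9,9,9,9,9,9,9,9,9,9,9,9,9],
  "delta_pos": [
    [-2.32,-1.91,0],
    [-2.32,-1.91,0],
    [-2.32,-1.91,0],
    [-2.32,-1.91,0],
    [-2.32,-1.91,0],
    [-2.32,-1.91,0],
    [-2.32,-1.91,0],
    [-2.32,-1.91,0],
    [-2.32,-1.91,0],
    [-2.32,-1.91,0],
    [-2.32,-1.91,0],
    [-2.32,-1.91,0],
    [-2.32,-1.91,0],
    [-2.32,-1.91,0],
    [-2.32,-1.91,0],
    [-2.32,-1.91,0],
    [0,0,0],
    [0,0,0],
    [0,0,0],
    [0,0,0]
  ],
  "angular": [
    [0,0,0],
    [0,0,0],
    [0,0,0],
    [0,0,0],
    [0,0,0],
    [0,0,0],
    [0,0,0],
    [0,0,0],
    [0,0,0],
    [0,0,0],
    [0,0,0],
    [0,0,0],
    [0,0,0],
    [0,0,0],
    [0,0,0],
    [0,0,0],
    [0,0,0.14],
    [0,0,0.14],
    [0,0,0.14],
    [0,0,0.14]
  ]
}}

```text
clock: 3.0
position: [0.4692, 0.1403, 0.2269]
ee_rot: [1.487, 2.767, 0.0]
force: [-0.6, 0.3, -0.1]
width: 0.979
gripper_force: 0.0
```

Run:
```python
from h import *
from scipy.spatial.transform import Rotation as R
s=arm.observe();print(s["clock"],s["position"],R.from_rotvec(s["ee_rot"]).as_matrix().round(3).tolist(),s["force"])
p=arm.get_image("wrist");cv2.imwrite("pics/w1.png",p["frame"][:,:,::-1]);print(np.round(p["T"],3).tolist())
for l,z in [("tab_top",.1),("shoulder",.034),("stand",.0)]:
    for r in arm.place_of(l,p)[:3]:
        c=r["centre"];print(l,round(r["conf"],2),np.round(np.array(c)*[640,480]),np.round(atz(p,c,z),4))
```

```text
3.0 [0.46921205 0.14028486 0.22685056] [[-0.552, 0.834, 0.0], [0.834, 0.552, 0.0], [0.0, 0.0, -1.0]] [-0.64275909  0.33880761 -0.12967998]
[[0.834, 0.532, 0.149, 0.428], [0.552, -0.803, -0.225, 0.2], [0.0, 0.27, -0.963, 0.384], [0.0, 0.0, 0.0, 1.0]]
tab_top 0.89 [340. 360.] [0.5378 0.0597 0.1   ]
tab_top 0.7 [327. 229.] [0.4727 0.1384 0.1   ]
tab_top 0.7 [363.  13.] [0.4154 0.2643 0.1   ]
shoulder 0.96 [335. 324.] [0.5384 0.0551 0.034 ]
shoulder 0.68 [419. 268.] [0.5691 0.1394 0.034 ]
shoulder 0.26 [563. 219.] [0.6463 0.2439 0.034 ]
```

View pics/w1.png

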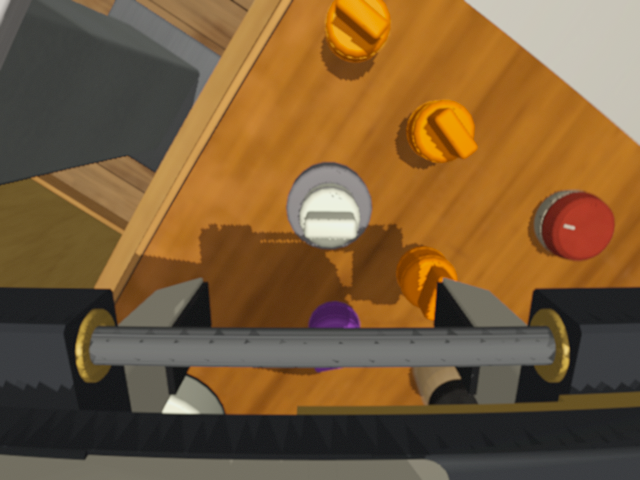

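The wrist view shows the tab's long side horizontal (305–357, ~y 225), which contradicts my estimate from the top view. I'll enlarge crops of both views and overlay the expected tab outline.

Run:
```python
from h import *
w=arm.get_image("wrist");t=arm.get_image("side")
def crop(f,c,h): 
    return cv2.resize(f[c[1]-h:c[1]+h,c[0]-h:c[0]+h],(400,400),interpolation=cv2.INTER_CUBIC)
a=crop(w["frame"],(330,210),50);b0=cv2.imread("pics/top0.png")[:,:,::-1]
# tab outline on wrist crop
C=np.array([.4715,.1395]);u=np.array([.834,.552]);v=np.array([-.552,.834])
q=[[*(C+18e-3*i*u+7e-3*j*v),.1] for i,j in((1,1),(1,-1),(-1,-1),(-1,1))]
print(proj(w,q).round(1).tolist())
b=crop(b0,(262,287),30)
cv2.imwrite("pics/c1.png",np.hstack([a,b])[:,:,::-1])
```

```text
[[352.6, 217.9], [351.9, 237.8], [299.4, 237.2], [299.3, 217.3]]
```

View pics/c1.png

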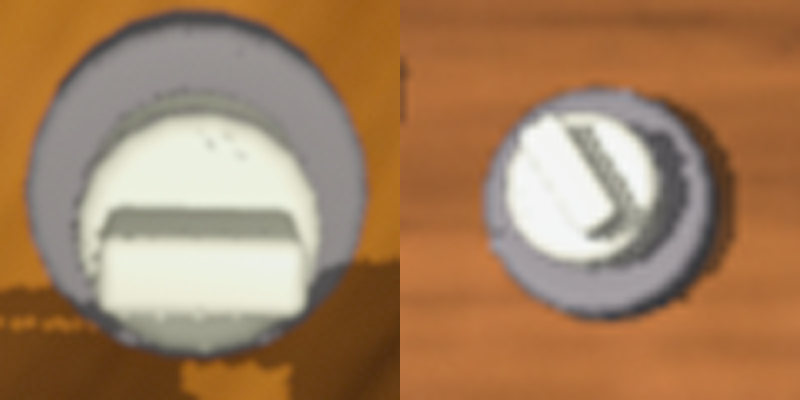

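Run:
```python
from h import *
s=arm.observe();print(s["joints"].round(3),s["clock"])
```

```text
[-0.664  0.212  0.318  1.914 -0.077  1.027  0.282] 3.3
```

>>> {"api": "carry_out", "payload": {
  "claw": [9,9,9,9,9,9,9,9,9,9,9,8,7,6,6,6,6,6,6,6],
  "delta_pos": [
    [0,0,0],
    [0,0,0],
    [0,0,0],
    [0,0,0],
    [0,0,0],
    [0,0,0],
    [0,0,0],
    [0,0,0],
    [0,0,0],
    [0,0,0],
    [0,0,0],
    [0.36,0.33,2],
    [0,0,3],
    [0,0,3],
    [0,0,2.5],
    [0,0,1.5],
    [0,0,1],
    [0,0,1],
    [0,0,0.6],
    [0,0,0.5]
  ],
  "angular": [
    [0,0,0.1428],
    [0,0,0.1428],
    [0,0,0.1428],
    [0,0,0.1428],
    [0,0,0.1428],
    [0,0,0.1428],
    [0,0,0.1428],
    [0,0,0.1428],
    [0,0,0.1428],
    [0,0,0.1428],
    [0,0,0.1428],
    [0,0,0],
    [0,0,0],
    [0,0,0],
    [0,0,0],
    [0,0,0],
    [0,0,0],
    [0,0,0],
    [0,0,0],
    [0,0,0]
  ],
  "force": 30
}}

```text
clock: 5.3
position: [0.4742, 0.1397, 0.0756]
ee_rot: [-3.005, -0.915, -0.001]
force: [-0.2, 0.1, -0.1]
width: 0.654
gripper_force: 0.0
```

Run:
```python
from h import *
s=arm.observe();print({k:np.round(v,4) for k,v in s.items() if k in("clock","position","ee_rot","force","joints")})
p=arm.get_image("wrist");cv2.imwrite("pics/w2.png",p["frame"][:,:,::-1])
```

```text
{'clock': np.float64(5.3), 'joints': array([-0.7584,  0.4472,  0.4842,  2.0849, -0.3257,  0.681 , -1.0385]), 'position': array([0.4742, 0.1397, 0.0756]), 'ee_rot': array([-3.0051e+00, -9.1540e-01, -8.0000e-04]), 'force': array([-0.1596,  0.0851, -0.1156])}
```

View pics/w2.png

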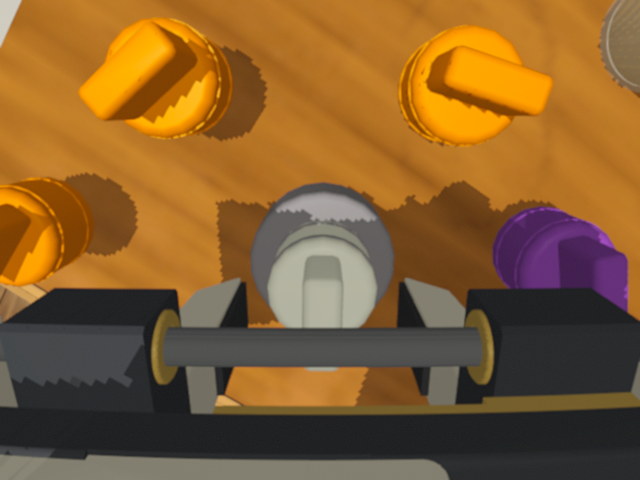

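The tab (columns 303–341) sits midway between the fingers (245 and 400) and lines up with them. I'll close on it.

>>> {"api": "carry_out", "payload": {
  "claw": [4,2.5,1.5,0.8,0.8,0.8,0.8,0.8],
  "delta_pos": [
    [0,0,0],
    [0,0,0],
    [0,0,0],
    [0,0,0],
    [0,0,0],
    [0,0,0],
    [0,0,0],
    [0,0,0]
  ],
  "angular": [
    [0,0,0],
    [0,0,0],
    [0,0,0],
    [0,0,0],
    [0,0,0],
    [0,0,0],
    [0,0,0],
    [0,0,0]
  ],
  "force": 35
}}

```text
clock: 6.15
position: [0.474, 0.1396, 0.0758]
ee_rot: [-3.005, -0.915, -0.0]
force: [-1.1, -0.1, 1.1]
width: 0.148
gripper_force: 35.0
```

>>> {"api": "carry_out", "payload": {
  "claw": [0.8,0.8,0.8,0.8,0.8,0.8,0.8,0.8,0.8,0.8,0.8,0.8,0.8,0.8,0.8,0.8,0.8,0.8,0.8,0.8],
  "delta_pos": [
    [0,0,-1],
    [0,0,-2],
    [0,0,-2],
    [0,0,-2],
    [0,0,-2],
    [0,0,-2],
    [0,0,-1],
    [-1.4,2,0],
    [-1.4,2,0],
    [-1.4,2,0],
    [-1.4,2,0],
    [-1.4,2,0],
    [-1.4,2,0],
    [-1.4,2,0],
    [-1.4,2,0],
    [-1.4,2,0],
    [-1.4,2,0],
    [-1.4,2,0],
    [-1.4,2,0],
    [0,0,0]
  ],
  "angular": [
    [0,0,0],
    [0,0,0],
    [0,0,0],
    [0,0,0],
    [0,0,0],
    [0,0,0],
    [0,0,0],
    [0,0,0],
    [0,0,0],
    [0,0,0],
    [0,0,0],
    [0,0,0],
    [0,0,0],
    [0,0,0],
    [0,0,0],
    [0,0,0],
    [0,0,0],
    [0,0,0],
    [0,0,0],
    [0,0,0]
  ]
}}

```text
clock: 8.15
position: [0.4674, -0.1569, 0.1959]
ee_rot: [3.006, 0.907, -0.001]
force: [0.4, -0.6, -2.3]
width: 0.152
gripper_force: 35.0
```

Run:
```python
from h import *
from scipy.spatial.transform import Rotation as R
s=arm.observe();print(s["clock"],s["position"],R.from_rotvec(s["ee_rot"]).as_matrix().round(3).tolist(),s["force"],s["joints"].round(2),s["width"])
for n in("side","wrist","top"):
    p=arm.get_image(n);cv2.imwrite(f"pics/{n}3.png",p["frame"][:,:,::-1])
    z=s["position"][2]-.0758
    for l,h in [("tab_top",.1+z),("shoulder",.034+z),("cartridge",.01+z),("seat_top",.056),("filter_base",0)]:
        for r in arm.place_of(l,p)[:2]:
            c=r["centre"];print(n,l,round(r["conf"],2),np.round(np.array(c)*[640,480],1),np.round(atz(p,c,h),4))
```

```text
8.15 [ 0.46735993 -0.1568662   0.19592797] [[0.833, 0.553, 0.0], [0.553, -0.833, -0.002], [-0.001, 0.001, -1.0]] [ 0.40464351 -0.62633717 -2.26817808] [-0.34  0.28  0.7   1.97 -0.22  0.96 -0.52] 0.1515030461541747
side tab_top 0.97 [255.8 198.8] [0.5107 0.0781 0.2201]
side tab_top 0.88 [282.1 232.5] [ 0.4714 -0.0012  0.2201]
side shoulder 0.97 [357.6 293.7] [ 0.46   -0.1581  0.1541]
side shoulder 0.93 [257.3 221.2] [0.5046 0.0791 0.1541]
side cartridge 0.94 [280.3 251.6] [0.4792 0.0137 0.1301]
side cartridge 0.83 [205.  230.5] [0.4488 0.1685 0.1301]
side seat_top 0.9 [353.3 309.5] [ 0.4706 -0.1512  0.056 ]
side filter_base 0.92 [350.5 318.7] [ 0.4732 -0.1476  0.    ]
side filter_base 0.59 [426.1 278.6] [ 0.6332 -0.2484  0.    ]
wrist tab_top 0.61 [319.4 326.5] [ 0.4695 -0.1507  0.2201]
wrist cartridge 0.75 [320.9 250.7] [ 0.4682 -0.1518  0.1301]
wrist seat_top 0.57 [316.7 221.6] [ 0.4646 -0.1503  0.056 ]
wrist filter_base 0.79 [322.6 205.2] [ 0.4671 -0.1537  0.    ]
top tab_top 0.83 [303.8 252.2] [0.5115 0.0401 0.2201]
top tab_top 0.74 [204.8 265.3] [0.4897 0.212  0.2201]
top shoulder 0.98 [216.3 271.5] [0.4885 0.2061 0.1541]
top shoulder 0.9 [199.1 317. ] [0.4046 0.2348 0.1541]
top cartridge 0.8 [203.3 316. ] [0.4079 0.2329 0.1301]
top cartridge 0.75 [216.7 273. ] [0.4892 0.2105 0.1301]
```

View pics/side3.png

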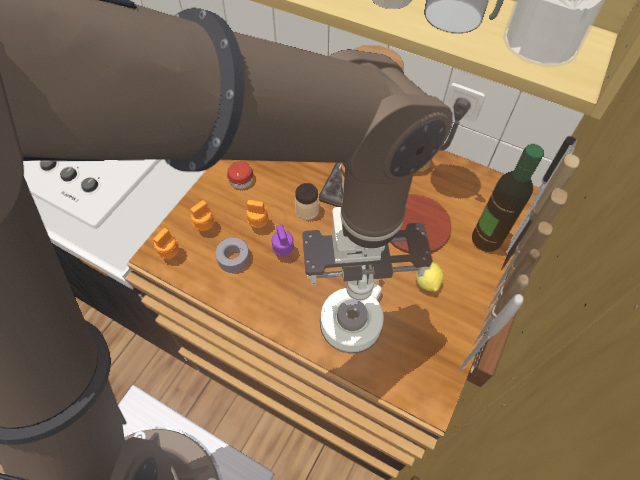

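View pics/wrist3.png

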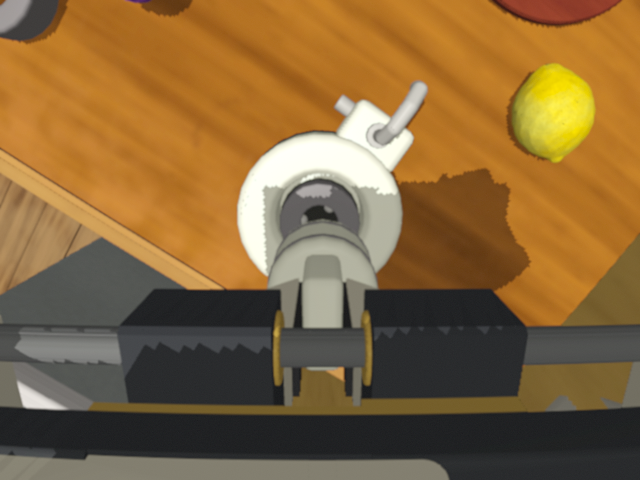

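Side view: the cartridge hangs upright in the gripper above the filter at (357,290), and the stand at (233,255) is empty. Wrist view: seat centre is about (319,215), cartridge body edges are 268–378, and the spout points up and right. I'll now fit circles to the seat edges to get the offset.

```bash
cat > fit.py <<'E'
from h import *
def circ(p,img,z,R,x0,span=.008,step=.0005,dark_in=True,rs=(0,)):
    g=cv2.GaussianBlur(cv2.cvtColor(img,cv2.COLOR_RGB2GRAY).astype(np.float32),(0,0),.8)
    th=np.linspace(0,2*np.pi,120,endpoint=False);u=np.stack([np.cos(th),np.sin(th),0*th],1)
    best=[]
    for dx in np.arange(-span,span+1e-9,step):
        for dy in np.arange(-span,span+1e-9,step):
            c=np.array([x0[0]+dx,x0[1]+dy,z])
            for dr in rs:
                a=proj(p,c+u*(R+dr+.002)).astype(np.float32);b=proj(p,c+u*(R+dr-.002)).astype(np.float32)
                d=cv2.remap(g,a[:,0],a[:,1],1).ravel()-cv2.remap(g,b[:,0],b[:,1],1).ravel()
                d=np.clip(d if dark_in else -d,0,40)
                best.append((d.mean(),*c[:2],R+dr))
    best.sort(reverse=True);B=np.array(best[:8]);return B.mean(0).round(4),B.std(0)[1:3].round(4)
E
python3 - <<'E'
from fit import *
for n,f in(("side","side0"),("top","top0"),("wrist","wrist3")):
    p=arm.get_image(n);img=np.ascontiguousarray(cv2.imread(f"pics/{f}.png")[:,:,::-1])
    print(n,"seat",*circ(p,img,.056,.029,(.466,-.152)),"bore",*circ(p,img,.056,.0134,(.466,-.152)),"foot",*circ(p,img,.044,.060,(.466,-.152),dark_in=False,rs=(-.003,0,.002),step=.001), "foot0",*circ(p,img,.02,.062,(.466,-.152),dark_in=False,step=.001))
    if n=="wrist":
        z=.1541
        print("cart sh",*circ(p,img,z,.023,(.468,-.156),dark_in=False),"cart top",*circ(p,img,z+.037,.023,(.468,-.156),dark_in=False), p["T"].round(3).tolist())
E
```

```text
side seat [20.6358  0.4587 -0.1562  0.029 ] [0.0018 0.0035] bore [ 3.15148e+01  4.65900e-01 -1.51900e-01  1.34000e-02] [0.0004 0.0004] foot [36.621   0.4624 -0.1519  0.0602] [0.0009 0.0009] foot0 [36.5482  0.4723 -0.1488  0.062 ] [0.0011 0.001 ]
top seat [26.237   0.463  -0.1525  0.029 ] [0.0008 0.0008] bore [ 3.269e+01  4.656e-01 -1.528e-01  1.340e-02] [0.0003 0.0006] foot [36.2424  0.4622 -0.1535  0.0602] [0.0012 0.0009] foot0 [36.2338  0.464  -0.156   0.062 ] [0.0007 0.0012]
wrist seat [26.2328  0.4702 -0.147   0.029 ] [0.0015 0.0026] bore [ 2.04677e+01  4.64100e-01 -1.53000e-01  1.34000e-02] [0.0011 0.0005] foot [30.4057  0.4633 -0.1534  0.06  ] [0.0007 0.001 ] foot0 [23.7148  0.4605 -0.1535  0.062 ] [0.0005 0.0011]
cart sh [ 2.99336e+01  4.60800e-01 -1.58600e-01  2.30000e-02] [0.0004 0.0004] cart top [20.5089  0.4755 -0.1492  0.023 ] [0.0005 0.0007] [[0.557, -0.799, -0.225, 0.528], [-0.83, -0.537, -0.151, -0.114], [-0.0, 0.271, -0.963, 0.353], [0.0, 0.0, 0.0, 1.0]]
```

Run:
```python
from fit import *
p=arm.get_image("wrist");img=p["frame"].copy();cv2.imwrite("pics/w4.png",img[:,:,::-1])
s=arm.observe();P=s["position"];X=np.array([.833,.553,0])
for off in(-.003,0,.003):
    print(off,{k:proj(p,P+X*(r+off)+[0,0,h+.034-.0758])[0].round(1).tolist() for k,(r,h) in dict(sh=(.023,0),bt=(.023,.037),tabb=(.018,.037),tabt=(.018,.066),seat=(0,0)).items()})
big=cv2.resize(img[200:350,220:420],(800,600),interpolation=cv2.INTER_CUBIC)
cv2.imwrite("pics/c4.png",big[:,:,::-1])
```

```text
-0.003 {'sh': [321.5, 226.3], 'bt': [321.3, 249.9], 'tabb': [321.3, 261.9], 'tabt': [321.1, 290.7], 'seat': [321.3, 271.6]}
0 {'sh': [321.5, 220.2], 'bt': [321.4, 242.7], 'tabb': [321.3, 254.8], 'tabt': [321.1, 282.3], 'seat': [321.3, 265.9]}
0.003 {'sh': [321.5, 214.1], 'bt': [321.4, 235.3], 'tabb': [321.3, 247.5], 'tabt': [321.1, 273.8], 'seat': [321.3, 260.1]}
```

View pics/c4.png

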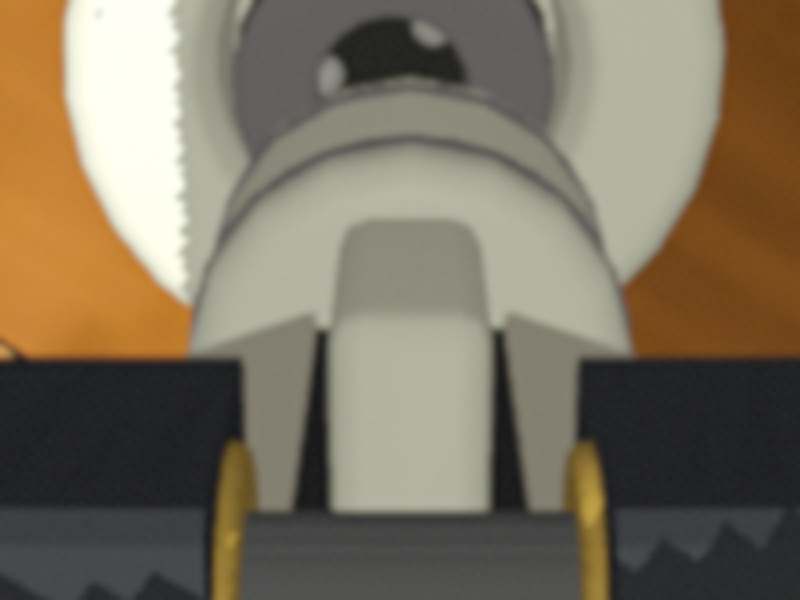

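Run:
```python
from fit import *
from scipy.spatial.transform import Rotation as R
p=arm.get_image("wrist");s=arm.observe();P=s["position"];print(s["clock"],P,p["mtx"].round(1).tolist(),np.round(p["dist"],4))
Rt=R.from_rotvec(s["ee_rot"]).as_matrix();print((Rt.T@p["T"][:3,:3]).round(4).tolist(),(Rt.T@(p["T"][:3,3]-P)).round(4))
print("seat",proj(p,[.465,-.1526,.056]),"undertcp",proj(p,[P[0],P[1],.056]))
c=np.array([391.,0])/4+[220,200]
for dark in(True,):
  print(*circ(p,p["frame"],.056,.0134,(.466,-.152),step=.001))
# rays: bore front edge & sides at rows
for uv in((236/4+220,200+60/4),(552/4+220,200+60/4)):
  print(atz(p,np.array(uv)/[640,480],.056))
```

```text
9.3 [ 0.46815396 -0.15330015  0.19570529] [[431.9, 0.0, 322.1], [0.0, 431.9, 235.0], [0.0, 0.0, 1.0]] [-0.0739  0.      0.      0.      0.    ]
[[0.0004, -0.9626, -0.271], [1.0, 0.0006, -0.0003], [0.0004, -0.271, 0.9626]] [ 0.0718  0.0004 -0.1575]
seat [[318.31844867 221.93022021]] undertcp [[321.61682377 218.87410767]]
[ 2.09441e+01  4.63800e-01 -1.51800e-01  1.34000e-02] [0.0008 0.001 ]
[ 0.45371315 -0.12673225  0.056     ]
[ 0.48482049 -0.17306119  0.056     ]
```

>>> {"api": "carry_out", "payload": {
  "claw": [0.8,0.8,0.8,0.8,0.8,0.8,0.8,0.8,0.8,0.8],
  "delta_pos": [
    [-0.25,-0.28,0],
    [0,0,1],
    [0,0,1.5],
    [0,0,1.5],
    [0,0,1],
    [0,0,1],
    [0,0,0],
    [0,0,0],
    [0,0,0],
    [0,0,0]
  ],
  "angular": [
    [0,0,0],
    [0,0,0],
    [0,0,0],
    [0,0,0],
    [0,0,0],
    [0,0,0],
    [0,0,0],
    [0,0,0],
    [0,0,0],
    [0,0,0]
  ]
}}

```text
clock: 10.3
position: [0.4649, -0.1524, 0.1362]
ee_rot: [3.005, 0.915, 0.002]
force: [-1.1, 0.5, -1.3]
width: 0.153
gripper_force: 35.0
```

Run:
```python
from fit import *
s=arm.observe();P=s["position"];print(s["clock"],P.round(4),s["force"],s["ee_rot"].round(4))
w=arm.get_image("wrist");t=arm.get_image("side")
a=cv2.resize(w["frame"][180:340,240:400],(400,400),interpolation=2);b=cv2.resize(t["frame"][260:360,300:400],(400,400),interpolation=2)
cv2.imwrite("pics/c5.png",np.hstack([a,b])[:,:,::-1])
print(proj(w,[.465,-.1526,.056]),proj(w,P+[0,0,.034-.0758]))
```

```text
10.3 [ 0.4649 -0.1524  0.1362] [-1.05408319  0.47158948 -1.26565235] [3.0051e+00 9.1470e-01 1.6000e-03]
[[321.67692943 243.34766982]] [[321.28162103 265.9586829 ]]
```

View pics/c5.png

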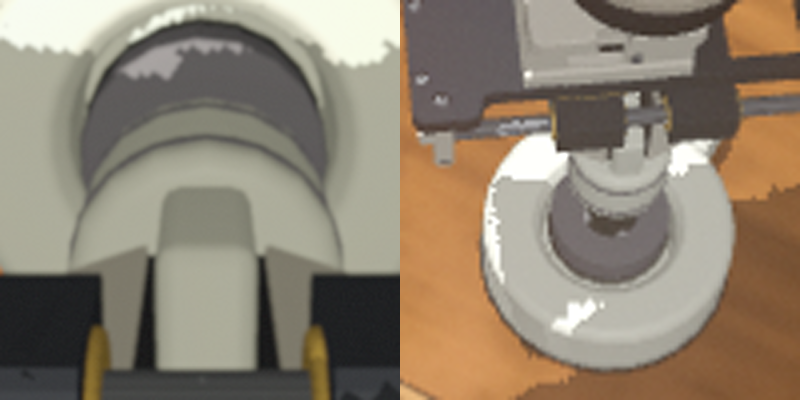

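Wrist crop: the seat ring (82–330) and the body (70–342) share column 206, so the cartridge is centred. In the side crop the stem hangs over the bore. I'll go down in small steps and watch the force.

>>> {"api": "carry_out", "payload": {
  "claw": [0.8,0.8,0.8,0.8,0.8,0.8,0.8,0.8],
  "delta_pos": [
    [0,0,0.3],
    [0,0,0.3],
    [0,0,0.2],
    [0,0,0.2],
    [0,0,0.1],
    [0,0,0.1],
    [0,0,0],
    [0,0,0]
  ],
  "angular": [
    [0,0,0],
    [0,0,0],
    [0,0,0],
    [0,0,0],
    [0,0,0],
    [0,0,0],
    [0,0,0],
    [0,0,0]
  ]
}}

```text
clock: 11.2
position: [0.4645, -0.1524, 0.1237]
ee_rot: [3.006, 0.915, 0.0]
force: [-0.7, 0.2, -1.4]
width: 0.147
gripper_force: 35.0
```

>>> {"api": "carry_out", "payload": {
  "claw": [0.8,0.8,0.8,0.8,0.8],
  "delta_pos": [
    [0,0,0.1],
    [0,0,0.1],
    [0,0,0.1],
    [0,0,0],
    [0,0,0]
  ],
  "angular": [
    [0,0,0],
    [0,0,0],
    [0,0,0],
    [0,0,0],
    [0,0,0]
  ]
}}

```text
clock: 11.7
position: [0.4645, -0.1523, 0.1207]
ee_rot: [-3.005, -0.915, 0.0]
force: [-0.3, -0.6, -1.9]
width: 0.152
gripper_force: 35.0
```

>>> {"api": "carry_out", "payload": {
  "claw": [0.8,0.8,0.8,0.8,0.8],
  "delta_pos": [
    [0,0,0.1],
    [0,0,0.1],
    [0,0,0.1],
    [0,0,0],
    [0,0,0]
  ],
  "angular": [
    [0,0,0],
    [0,0,0],
    [0,0,0],
    [0,0,0],
    [0,0,0]
  ]
}}

```text
clock: 12.2
position: [0.4645, -0.1523, 0.1177]
ee_rot: [-3.005, -0.915, 0.0]
force: [0.1, -0.1, -1.2]
width: 0.149
gripper_force: 35.0
```

>>> {"api": "carry_out", "payload": {
  "claw": [0.8,0.8,0.8,0.8,0.8],
  "delta_pos": [
    [0,0,0.1],
    [0,0,0.1],
    [0,0,0.1],
    [0,0,0],
    [0,0,0]
  ],
  "angular": [
    [0,0,0],
    [0,0,0],
    [0,0,0],
    [0,0,0],
    [0,0,0]
  ]
}}

```text
clock: 12.7
position: [0.4645, -0.1523, 0.1147]
ee_rot: [-3.005, -0.915, 0.0]
force: [-0.1, 0.5, -1.4]
width: 0.148
gripper_force: 35.0
```

>>> {"api": "carry_out", "payload": {
  "claw": [0.8,0.8,0.8,0.8],
  "delta_pos": [
    [0,0,0.1],
    [0,0,0.1],
    [0,0,0],
    [0,0,0]
  ],
  "angular": [
    [0,0,0],
    [0,0,0],
    [0,0,0],
    [0,0,0]
  ]
}}

```text
clock: 13.1
position: [0.4645, -0.1524, 0.1127]
ee_rot: [-3.005, -0.915, 0.0]
force: [0.1, -0.4, -2.2]
width: 0.151
gripper_force: 35.0
```

>>> {"api": "carry_out", "payload": {
  "claw": [0.8,0.8,0.8,0.8,0.8],
  "delta_pos": [
    [0,0,0.05],
    [0,0,0.05],
    [0,0,0.05],
    [0,0,0.05],
    [0,0,0]
  ],
  "angular": [
    [0,0,0],
    [0,0,0],
    [0,0,0],
    [0,0,0],
    [0,0,0]
  ]
}}

```text
clock: 13.6
position: [0.4642, -0.1523, 0.1106]
ee_rot: [-3.005, -0.915, 0.001]
force: [-1.3, 0.0, -0.8]
width: 0.148
gripper_force: 35.0
```

>>> {"api": "carry_out", "payload": {
  "claw": [0.8,0.8,0.8,0.8,0.8],
  "delta_pos": [
    [0,0,0.05],
    [0,0,0.05],
    [0,0,0.05],
    [0,0,0.05],
    [0,0,0]
  ],
  "angular": [
    [0,0,0],
    [0,0,0],
    [0,0,0],
    [0,0,0],
    [0,0,0]
  ]
}}

```text
clock: 14.1
position: [0.4645, -0.1525, 0.1088]
ee_rot: [3.005, 0.914, 0.0]
force: [-3.3, -0.7, 2.8]
width: 0.148
gripper_force: 35.0
```

>>> {"api": "carry_out", "payload": {
  "claw": [0.8,0.8,0.8,0.8],
  "delta_pos": [
    [0,0,0.05],
    [0,0,0.05],
    [0,0,0],
    [0,0,0]
  ],
  "angular": [
    [0,0,0],
    [0,0,0],
    [0,0,0],
    [0,0,0]
  ]
}}

```text
clock: 14.5
position: [0.4648, -0.1525, 0.1079]
ee_rot: [3.005, 0.914, 0.001]
force: [-3.7, -0.8, 5.6]
width: 0.147
gripper_force: 35.0
```

>>> {"api": "carry_out", "payload": {
  "claw": [0.8,0.8,0.8,0.8],
  "delta_pos": [
    [-0.05,-0.03,0],
    [0,0,0.04],
    [0,0,0],
    [0,0,0]
  ],
  "angular": [
    [0,0,0],
    [0,0,0],
    [0,0,0],
    [0,0,0]
  ]
}}

```text
clock: 14.9
position: [0.4646, -0.1525, 0.1076]
ee_rot: [3.005, 0.915, 0.002]
force: [-1.4, -0.5, 4.6]
width: 0.146
gripper_force: 35.0
```

>>> {"api": "carry_out", "payload": {
  "claw": [0.8,0.8,0.8,0.8],
  "delta_pos": [
    [0,0,0.03],
    [0,0,0.02],
    [0,0,0],
    [0,0,0]
  ],
  "angular": [
    [0,0,0],
    [0,0,0],
    [0,0,0],
    [0,0,0]
  ]
}}

```text
clock: 15.3
position: [0.4646, -0.1525, 0.1072]
ee_rot: [3.005, 0.915, 0.002]
force: [-1.9, -0.7, 7.4]
width: 0.15
gripper_force: 35.0
```

>>> {"api": "carry_out", "payload": {
  "claw": [0.8,0.8,0.8,0.8],
  "delta_pos": [
    [0,0,0.03],
    [0,0,0.02],
    [0,0,0],
    [0,0,0]
  ],
  "angular": [
    [0,0,0],
    [0,0,0],
    [0,0,0],
    [0,0,0]
  ]
}}

```text
clock: 15.7
position: [0.4649, -0.1524, 0.1067]
ee_rot: [3.005, 0.915, 0.003]
force: [-1.1, -0.1, 5.7]
width: 0.149
gripper_force: 35.0
```

>>> {"api": "carry_out", "payload": {
  "claw": [0.8,0.8,0.8,0.8],
  "delta_pos": [
    [0,0,0.03],
    [0,0,0.02],
    [0,0,0],
    [0,0,0]
  ],
  "angular": [
    [0,0,0],
    [0,0,0],
    [0,0,0],
    [0,0,0]
  ]
}}

```text
clock: 16.1
position: [0.4649, -0.1525, 0.1064]
ee_rot: [3.005, 0.915, 0.003]
force: [-2.4, 0.8, 9.3]
width: 0.152
gripper_force: 35.0
```

>>> {"api": "carry_out", "payload": {
  "claw": [0.8,0.8,0.8,0.8],
  "delta_pos": [
    [0,0,0.03],
    [0,0,0.02],
    [0,0,0],
    [0,0,0]
  ],
  "angular": [
    [0,0,0],
    [0,0,0],
    [0,0,0],
    [0,0,0]
  ]
}}

```text
clock: 16.5
position: [0.4646, -0.1523, 0.1055]
ee_rot: [3.005, 0.915, 0.002]
force: [-0.8, 0.6, 3.5]
width: 0.153
gripper_force: 35.0
```

>>> {"api": "carry_out", "payload": {
  "claw": [0.8,0.8,0.8,0.8],
  "delta_pos": [
    [0,0,0.03],
    [0,0,0.02],
    [0,0,0],
    [0,0,0]
  ],
  "angular": [
    [0,0,0],
    [0,0,0],
    [0,0,0],
    [0,0,0]
  ]
}}

```text
clock: 16.9
position: [0.4643, -0.1524, 0.1049]
ee_rot: [3.005, 0.915, 0.001]
force: [1.0, -0.8, 3.0]
width: 0.148
gripper_force: 35.0
```

>>> {"api": "carry_out", "payload": {
  "claw": [0.8,0.8,0.8,0.8,0.8,0.8],
  "delta_pos": [
    [0,0,0.05],
    [0,0,0.05],
    [0,0,0.05],
    [0,0,0.05],
    [0,0,0],
    [0,0,0]
  ],
  "angular": [
    [0,0,0],
    [0,0,0],
    [0,0,0],
    [0,0,0],
    [0,0,0],
    [0,0,0]
  ]
}}

```text
clock: 17.5
position: [0.4637, -0.1521, 0.1025]
ee_rot: [-3.005, -0.915, 0.001]
force: [1.8, 1.1, -3.6]
width: 0.145
gripper_force: 34.9
```

>>> {"api": "carry_out", "payload": {
  "claw": [0.8,0.8,0.8,0.8,0.8,0.8],
  "delta_pos": [
    [0,0,0.05],
    [0,0,0.05],
    [0,0,0.05],
    [0,0,0],
    [0,0,0],
    [0,0,0]
  ],
  "angular": [
    [0,0,0],
    [0,0,0],
    [0,0,0],
    [0,0,0],
    [0,0,0],
    [0,0,0]
  ]
}}

```text
clock: 18.1
position: [0.4635, -0.1524, 0.1011]
ee_rot: [-3.005, -0.915, 0.001]
force: [0.8, -1.0, -7.3]
width: 0.153
gripper_force: 35.0
```

>>> {"api": "carry_out", "payload": {
  "claw": [0.8,0.8,0.8,0.8,0.8],
  "delta_pos": [
    [0,0,0.05],
    [0,0,0.05],
    [0,0,0.05],
    [0,0,0],
    [0,0,0]
  ],
  "angular": [
    [0,0,0],
    [0,0,0],
    [0,0,0],
    [0,0,0],
    [0,0,0]
  ]
}}

```text
clock: 18.6
position: [0.4636, -0.1525, 0.0996]
ee_rot: [-3.005, -0.914, 0.001]
force: [-0.3, -1.8, -8.6]
width: 0.149
gripper_force: 35.0
```

>>> {"api": "carry_out", "payload": {
  "claw": [0.8,0.8,0.8,0.8,0.8],
  "delta_pos": [
    [0,0,0.04],
    [0,0,0.03],
    [0,0,0],
    [0,0,0],
    [0,0,0]
  ],
  "angular": [
    [0,0,0],
    [0,0,0],
    [0,0,0],
    [0,0,0],
    [0,0,0]
  ]
}}

```text
clock: 19.1
position: [0.4638, -0.1524, 0.0991]
ee_rot: [-3.005, -0.915, 0.0]
force: [-2.7, -1.5, -5.2]
width: 0.152
gripper_force: 35.0
```

>>> {"api": "carry_out", "payload": {
  "claw": [0.8,0.8,0.8,0.8,0.8],
  "delta_pos": [
    [0,0,0.03],
    [0,0,0.03],
    [0,0,0],
    [0,0,0],
    [0,0,0]
  ],
  "angular": [
    [0,0,0],
    [0,0,0],
    [0,0,0],
    [0,0,0],
    [0,0,0]
  ]
}}

```text
clock: 19.6
position: [0.4641, -0.1522, 0.0986]
ee_rot: [-3.005, -0.915, -0.001]
force: [-2.2, -0.7, -2.7]
width: 0.153
gripper_force: 35.0
```

>>> {"api": "carry_out", "payload": {
  "claw": [0.8,0.8,0.8,0.8,0.8],
  "delta_pos": [
    [0,0,0.03],
    [0,0,0.02],
    [0,0,0],
    [0,0,0],
    [0,0,0]
  ],
  "angular": [
    [0,0,0],
    [0,0,0],
    [0,0,0],
    [0,0,0],
    [0,0,0]
  ]
}}

```text
clock: 20.1
position: [0.4641, -0.1524, 0.0981]
ee_rot: [3.005, 0.915, 0.001]
force: [-0.2, -0.6, -0.8]
width: 0.152
gripper_force: 35.0
```

>>> {"api": "carry_out", "payload": {
  "claw": [0.8,0.8,0.8,0.8,0.8],
  "delta_pos": [
    [0,0,0.03],
    [0,0,0.02],
    [0,0,0],
    [0,0,0],
    [0,0,0]
  ],
  "angular": [
    [0,0,0],
    [0,0,0],
    [0,0,0],
    [0,0,0],
    [0,0,0]
  ]
}}

```text
clock: 20.6
position: [0.4641, -0.1524, 0.0976]
ee_rot: [3.005, 0.915, 0.0]
force: [-0.2, -0.3, -0.9]
width: 0.15
gripper_force: 35.0
```

>>> {"api": "carry_out", "payload": {
  "claw": [0.8,0.8,0.8,0.8,0.8],
  "delta_pos": [
    [0,0,0.03],
    [0,0,0.02],
    [0,0,0],
    [0,0,0],
    [0,0,0]
  ],
  "angular": [
    [0,0,0],
    [0,0,0],
    [0,0,0],
    [0,0,0],
    [0,0,0]
  ]
}}

```text
clock: 21.1
position: [0.4641, -0.1524, 0.0972]
ee_rot: [3.005, 0.915, 0.001]
force: [-1.6, -0.1, 4.8]
width: 0.148
gripper_force: 35.0
```

>>> {"api": "carry_out", "payload": {
  "claw": [0.8,0.8,0.8,0.8,0.8],
  "delta_pos": [
    [0,0,0.03],
    [0,0,0.02],
    [0,0,0],
    [0,0,0],
    [0,0,0]
  ],
  "angular": [
    [0,0,0],
    [0,0,0],
    [0,0,0],
    [0,0,0],
    [0,0,0]
  ]
}}

```text
clock: 21.6
position: [0.4641, -0.1524, 0.0968]
ee_rot: [-3.005, -0.915, -0.001]
force: [-3.0, 0.7, 7.8]
width: 0.151
gripper_force: 35.0
```

>>> {"api": "carry_out", "payload": {
  "claw": [0.8,0.8,0.8,0.8,0.8],
  "delta_pos": [
    [0,0,0.02],
    [0,0,0.02],
    [0,0,0],
    [0,0,0],
    [0,0,0]
  ],
  "angular": [
    [0,0,0],
    [0,0,0],
    [0,0,0],
    [0,0,0],
    [0,0,0]
  ]
}}

```text
clock: 22.1
position: [0.4641, -0.1524, 0.0966]
ee_rot: [-3.005, -0.915, -0.001]
force: [-3.8, 1.6, 12.2]
width: 0.154
gripper_force: 35.0
```

>>> {"api": "carry_out", "payload": {
  "claw": [0.8,0.8,0.8,0.8,0.8],
  "delta_pos": [
    [0,0,-0.05],
    [0,0,-0.05],
    [0,0,-0.03],
    [0,0,0],
    [0,0,0]
  ],
  "angular": [
    [0,0,0],
    [0,0,0],
    [0,0,0],
    [0,0,0],
    [0,0,0]
  ]
}}

```text
clock: 22.6
position: [0.4641, -0.1524, 0.0974]
ee_rot: [3.005, 0.915, 0.0]
force: [-0.1, 0.1, 2.6]
width: 0.152
gripper_force: 35.0
```

>>> {"api": "carry_out", "payload": {
  "claw": [0.8,0.8,0.8,0.8,0.8],
  "delta_pos": [
    [0,0,-0.03],
    [0,0,-0.02],
    [0,0,0],
    [0,0,0],
    [0,0,0]
  ],
  "angular": [
    [0,0,0],
    [0,0,0],
    [0,0,0],
    [0,0,0],
    [0,0,0]
  ]
}}

```text
clock: 23.1
position: [0.4639, -0.1523, 0.0978]
ee_rot: [-3.005, -0.915, 0.0]
force: [-0.3, 0.4, -2.2]
width: 0.147
gripper_force: 35.0
```

>>> {"api": "carry_out", "payload": {
  "claw": [0.8,0.8,0.8,0.8,0.8],
  "delta_pos": [
    [0,0,-0.03],
    [0,0,-0.02],
    [0,0,0],
    [0,0,0],
    [0,0,0]
  ],
  "angular": [
    [0,0,0],
    [0,0,0],
    [0,0,0],
    [0,0,0],
    [0,0,0]
  ]
}}

```text
clock: 23.6
position: [0.4639, -0.1523, 0.0984]
ee_rot: [-3.005, -0.915, 0.0]
force: [-0.7, -0.5, -2.5]
width: 0.148
gripper_force: 35.0
```

>>> {"api": "carry_out", "payload": {
  "claw": [0.8,0.8,0.8,0.8,0.8],
  "delta_pos": [
    [0,0,-0.03],
    [0,0,-0.02],
    [0,0,0],
    [0,0,0],
    [0,0,0]
  ],
  "angular": [
    [0,0,0],
    [0,0,0],
    [0,0,0],
    [0,0,0],
    [0,0,0]
  ]
}}

```text
clock: 24.1
position: [0.4639, -0.1523, 0.0989]
ee_rot: [-3.005, -0.915, 0.0]
force: [-0.6, -0.3, -4.2]
width: 0.149
gripper_force: 35.0
```

>>> {"api": "carry_out", "payload": {
  "claw": [0.8,0.8,0.8,0.8],
  "delta_pos": [
    [0,0,-0.02],
    [0,0,-0.02],
    [0,0,0],
    [0,0,0]
  ],
  "angular": [
    [0,0,0],
    [0,0,0],
    [0,0,0],
    [0,0,0]
  ]
}}

```text
clock: 24.5
position: [0.4638, -0.1523, 0.0992]
ee_rot: [-3.005, -0.915, 0.0]
force: [-0.1, -0.0, -5.2]
width: 0.148
gripper_force: 35.0
```

>>> {"api": "carry_out", "payload": {
  "claw": [0.8,0.8,0.8,0.8],
  "delta_pos": [
    [0,0,-0.02],
    [0,0,-0.01],
    [0,0,0],
    [0,0,0]
  ],
  "angular": [
    [0,0,0],
    [0,0,0],
    [0,0,0],
    [0,0,0]
  ]
}}

```text
clock: 24.9
position: [0.4638, -0.1523, 0.0995]
ee_rot: [-3.005, -0.915, 0.0]
force: [0.0, -1.5, -9.4]
width: 0.151
gripper_force: 35.0
```

>>> {"api": "carry_out", "payload": {
  "claw": [0.8,0.8,0.8,0.8],
  "delta_pos": [
    [0,0,-0.02],
    [0,0,-0.01],
    [0,0,0],
    [0,0,0]
  ],
  "angular": [
    [0,0,0],
    [0,0,0],
    [0,0,0],
    [0,0,0]
  ]
}}

```text
clock: 25.3
position: [0.4638, -0.1523, 0.0998]
ee_rot: [-3.005, -0.915, 0.0]
force: [0.2, -1.7, -11.4]
width: 0.149
gripper_force: 35.0
```

>>> {"api": "carry_out", "payload": {
  "claw": [0.8,0.8,0.8,0.8],
  "delta_pos": [
    [0,0,-0.02],
    [0,0,0],
    [0,0,0],
    [0,0,0]
  ],
  "angular": [
    [0,0,0],
    [0,0,0],
    [0,0,0],
    [0,0,0]
  ]
}}

```text
clock: 25.7
position: [0.4638, -0.1523, 0.1]
ee_rot: [-3.005, -0.915, 0.0]
force: [0.8, -0.1, -12.0]
width: 0.148
gripper_force: 34.9
```

Run:
```python
from h import *
for i in range(5):
    arm.get_image("side");s=arm.observe();print(s["clock"],s["position"].round(4),s["force"].round(2),s["width"].round(3))
```

```text
Traceback (most recent call last):
AttributeError: 'float' object has no attribute 'round'
```

>>> {"api": "carry_out", "payload": {
  "claw": [0.8,0.8,0.8,0.8],
  "delta_pos": [
    [0,0,-0.01],
    [0,0,0],
    [0,0,0],
    [0,0,0]
  ],
  "angular": [
    [0,0,0],
    [0,0,0],
    [0,0,0],
    [0,0,0]
  ]
}}

```text
clock: 26.15
position: [0.4638, -0.1523, 0.1002]
ee_rot: [-3.005, -0.915, 0.0]
force: [0.0, 0.4, -12.5]
width: 0.151
gripper_force: 34.9
```

Run:
```python
from h import *
for i in range(6):
    arm.get_image("side");s=arm.observe();print(s["clock"],s["position"].round(4),s["force"].round(2),s["width"])
```

```text
26.2 [ 0.4638 -0.1523  0.1002] [ -0.72  -0.73 -12.58] 0.1544232746882076
26.25 [ 0.4638 -0.1523  0.1002] [ -0.11  -0.19 -12.35] 0.15305934663603413
26.3 [ 0.4638 -0.1523  0.1002] [  0.23  -0.05 -12.82] 0.1484613872741632
26.35 [ 0.4638 -0.1523  0.1002] [ -0.26  -0.28 -12.7 ] 0.15311730193266546
26.4 [ 0.4638 -0.1523  0.1002] [ -0.29  -0.87 -12.88] 0.1490290621195116
26.45 [ 0.4638 -0.1524  0.1002] [ -0.54  -0.68 -12.63] 0.1515225923779944
```

>>> {"api": "carry_out", "payload": {
  "claw": [0.8,0.8,0.8,0.8,0.8,0.8,0.8,0.8,0.8,0.8,0.8,0.8,0.8,0.8],
  "delta_pos": [
    [0,0,-0.01],
    [0,0,0],
    [0,0,0],
    [0,0,0],
    [0,0,0],
    [0,0,0],
    [0,0,0],
    [0,0,0],
    [0,0,0],
    [0,0,0],
    [0,0,0],
    [0,0,0],
    [0,0,0],
    [0,0,0]
  ],
  "angular": [
    [0,0,0],
    [0,0,0],
    [0,0,0],
    [0,0,0],
    [0,0,0],
    [0,0,0],
    [0,0,0],
    [0,0,0],
    [0,0,0],
    [0,0,0],
    [0,0,0],
    [0,0,0],
    [0,0,0],
    [0,0,0]
  ]
}}

```text
clock: 27.85
position: [0.4639, -0.1523, 0.1003]
ee_rot: [-3.005, -0.915, 0.0]
force: [-0.7, -0.9, -13.8]
width: 0.145
gripper_force: 34.9
```

The pull held at about 12 N net of the cartridge's weight for more than a second. Easing off now.

>>> {"api": "carry_out", "payload": {
  "claw": [0.8,0.8,0.8,0.8,0.8,0.8,0.8,0.8,0.8],
  "delta_pos": [
    [0,0,0.04],
    [0,0,0.04],
    [0,0,0.04],
    [0,0,0.04],
    [0,0,0.04],
    [0,0,0.04],
    [0,0,0.04],
    [0,0,0],
    [0,0,0]
  ],
  "angular": [
    [0,0,0],
    [0,0,0],
    [0,0,0],
    [0,0,0],
    [0,0,0],
    [0,0,0],
    [0,0,0],
    [0,0,0],
    [0,0,0]
  ]
}}

```text
clock: 28.75
position: [0.4643, -0.1525, 0.0977]
ee_rot: [3.005, 0.915, 0.001]
force: [-2.3, -1.2, -0.4]
width: 0.148
gripper_force: 35.0
```

Press it down once more with a few newtons, then open and lift clear.

>>> {"api": "carry_out", "payload": {
  "claw": [0.8,0.8,0.8,0.8],
  "delta_pos": [
    [0,0,0.02],
    [0,0,0.02],
    [0,0,0],
    [0,0,0]
  ],
  "angular": [
    [0,0,0],
    [0,0,0],
    [0,0,0],
    [0,0,0]
  ]
}}

```text
clock: 29.15
position: [0.4643, -0.1525, 0.0973]
ee_rot: [3.005, 0.914, 0.001]
force: [-2.0, 0.5, 2.4]
width: 0.149
gripper_force: 35.0
```

>>> {"api": "carry_out", "payload": {
  "claw": [1.8,2.5,3.5,4.5,5,5,5,5,5,5,5,5,5,5],
  "delta_pos": [
    [0,0,0],
    [0,0,0],
    [0,0,0],
    [0,0,0],
    [0,0,0],
    [0,0,0],
    [0,0,-0.5],
    [0,0,-1],
    [0,0,-2],
    [0,0,-2],
    [0,0,-2],
    [0,0,-2],
    [0,0,0],
    [0,0,0]
  ],
  "angular": [
    [0,0,0],
    [0,0,0],
    [0,0,0],
    [0,0,0],
    [0,0,0],
    [0,0,0],
    [0,0,0],
    [0,0,0],
    [0,0,0],
    [0,0,0],
    [0,0,0],
    [0,0,0],
    [0,0,0],
    [0,0,0]
  ]
}}

```text
clock: 30.55
position: [0.4642, -0.1523, 0.1927]
ee_rot: [3.005, 0.915, 0.002]
force: [0.1, -0.1, -0.2]
width: 0.545
gripper_force: 0.0
```

Run:
```python
from h import *
s=arm.observe();print(s["clock"],s["position"].round(4),s["force"].round(2),s["width"])
w=arm.get_image("wrist");t=arm.get_image("side")
b=cv2.resize(t["frame"][250:370,290:410],(480,480),interpolation=2);a=cv2.resize(w["frame"][100:340,240:400],(320,480),interpolation=2)
cv2.imwrite("pics/c6.png",np.hstack([a,b])[:,:,::-1])
for n,p in(("w",w),("s",t)):
  for l,h in(("shoulder",.056),("tab_top",.122)):
    for r in arm.place_of(l,p)[:4]: print(n,l,round(r["conf"],2),atz(p,r["centre"],h).round(4))
```

```text
30.55 [ 0.4642 -0.1523  0.1927] [ 0.1  -0.06 -0.2 ] 0.5451632545520244
w tab_top 0.65 [ 0.4658 -0.1508  0.122 ]
s shoulder 0.97 [0.5082 0.2257 0.056 ]
s shoulder 0.77 [0.5546 0.1232 0.056 ]
s shoulder 0.73 [0.3996 0.2482 0.056 ]
s shoulder 0.63 [ 0.4586 -0.1475  0.056 ]
s tab_top 0.96 [0.5141 0.0357 0.122 ]
s tab_top 0.85 [0.494  0.2222 0.122 ]
s tab_top 0.83 [ 0.4689 -0.1495  0.122 ]
s tab_top 0.69 [0.5603 0.1267 0.122 ]
```

View pics/c6.png

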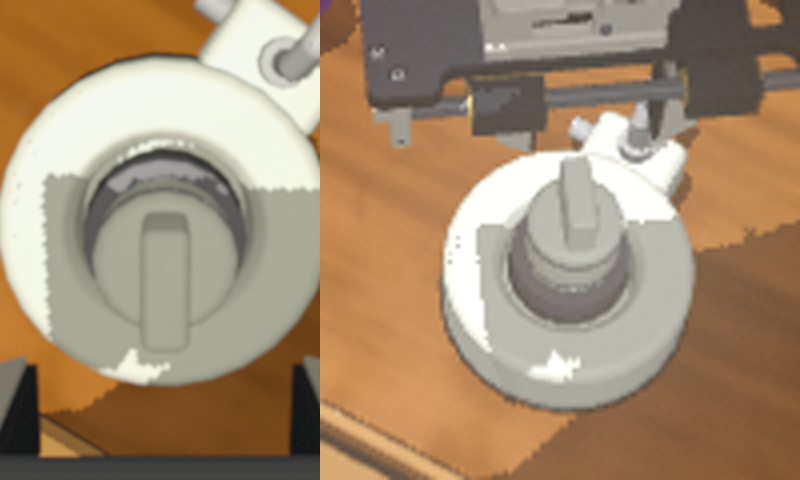

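The cartridge is seated upright and concentric on the seat (wrist crop centre about (165,240)), and the gripper is clear. Handing in.

```bash
python3 -c "
from cell import arm
print(arm.sign_off())"
```

```text
the job is handed in; nothing more can be done
None
```

The white cartridge is clipped home in the filter seat: I pressed it in with a measured push of about 12 N, held a straight pull of about 12 N for over a second, then released it upright and handed the job in at about 30.6 s; no verdict came back.

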